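# Get the coral slab out from behind the sample vessels and load it on the mill carrier

### The job

The coral slab that goes on the mill next lies at the back of the grey bench bin, walled in by three vessels: clear all three onto the black rubber mat first, standing upright. Then lay the slab, cut face up, flat between the four corner locators of the aluminium carrier plate, and stand each vessel back upright in the bin where it stood at the start, to within a finger's breadth, because their order tells whose samples they are. Drop nothing, tip nothing over, and leave the vial rack, tissue box and blower bulb alone.

Things in the scene. Friction and masses are not known exactly. Their poses are not given: they have to be found in the camera images.
- jar: Wide round white plastic sample jar, the widest vessel: body 58 mm diameter, upright sides to 80 mm, paper band, then a 55 mm screw lid; 96 mm high in all, about 0.22 kg. Loose, in the bin's front row. Origin: centre of its underside, z up. Grip all three vessels across the body, TCP about 66 mm above the underside: the gripper's body then clears the neighbours' tops.
- bottle: Slim round amber glass bottle with black cap: body 46 mm diameter, upright sides to 80 mm, then shoulder and 28 mm cap; 108 mm high in all, about 0.20 kg. Loose, in the bin's front row. Origin: centre of its underside, z up.
- flask: Square white plastic flask: body 50 x 50 mm, rounded edges, upright sides to 80 mm, then a sloped shoulder and 35 mm round grey cap; 102 mm high in all, about 0.20 kg. Loose, in the bin's front row, within 0.08 rad of square to the bin. Origin: centre of its underside, x and y square to its faces, z up.
- slab: Cream banded coral slab (30 mm wide, 109 long, 22 thick, one end round) glued on a clear bar 34 x 120 x 6 mm (x, y, z); 28 mm high in all, about 0.16 kg. Loose, lying in the bin 2 to 12 mm behind the widest vessel: no room for gripper or fingers till the row is gone. Origin: centre of its underside, y along its length, z up (cut face). Grip the 30 mm width at mid-length, TCP 26 mm up.
- bay: Grey bench bin, fixed, 195 x 270 mm (x, y), floor top at 6 mm. Front lip 16 mm high, back wall 44, rear sides 38. Origin: centre of underside, x to the back. Vessels stand in a row along y, almost touching, at x -0.030, y about -0.064, 0, 0.064, in any order: grip with the fingers before and behind, closing along x, over the slab. Slab lies along y at x 0.024, free floor behind it to 0.092.
- carrier: Mill's specimen carrier, fixed: aluminium plate 120 x 190 x 12 mm (x, y, z). Origin: centre of its underside, y along its length. On its top, four dark L-shaped corner locators 9 mm high frame a centred place 50 mm (x) by 136 mm (y), open at mid-length for fingers. The slab lies there flat on the plate, length along y, either way round, 8 mm play all round.
- mat: Black rubber mat, fixed, 240 x 150 x 3 mm (x, y, z), empty at the start: stand the vessels anywhere on it meanwhile, the middle of each base over the mat. Origin: centre of its underside, x along its length. A row along x at 75 mm pitch fits all three.
- vial_rack: White block of small vials, 75 x 125 x 42 mm, loose, left of and beyond the bin. Bystander: leave it. Origin: centre of its underside.
- tissue_box: Green tissue box, 115 x 210 x 75 mm, loose, beyond the bin. Bystander: leave it. Origin: centre of its underside.
- bulb: Blue rubber blower bulb standing on its flat foot, nozzle up, 60 mm diameter, 85 mm high, loose, right of and beyond the bin. Bystander: leave it. Origin: centre of its underside.

How it is judged:
By the outcome, as a careful person would: the job done as asked, in the order asked, and still so for the second after the job is handed in, with the robot touching nothing.
It also fails if it takes over 131 s, if anything falls off the work surface, if the arm or the gripper's body presses on something with over 40 N, if the wrist force passes 120 N, or if a joint passes its speed limit or range.

### The arm

A 6-joint arm with a two-finger parallel gripper is mounted at the origin on the work surface. World frame = base frame: x ahead of the robot, y to its left, z up, the work surface at z = 0. Lengths are in m, angles in rad, forces in N, time in s.
With the tool pointing down it reaches from about 0.325 to 0.775 m from the base axis. Payload 5.5 kg.
Tool frame: the origin (TCP) lies between the finger pads, 19 mm behind the fingertips; this is the grasp point; z points along the fingers, y is the line along which they close (so a half turn about z gives the same grasp; the last joint's range is limited). The gripper opens to 88 mm and grips with 3 to 60 N. Pads are 20 mm wide; open, the fingers measure 115 mm over their backs; the gripper's body (75 mm by 178 mm) begins 61 mm behind the grasp point.
Start: joints at [-1.252, 0.091, 1.231, -0, 1.82, -0.057], TCP at [0.22, -0.558, 0.241] pointing down, gripper open.
Joint ranges: [-2.87, 2.87], [-0.86, 2.18], [0.17, 2.46], [-1.51, 4.65], [0.06, 2.69], [-2.65, 2.65]. Speed limits (rad/s): [2.57, 2.57, 3.01, 3.14, 3.14, 3.14].

### API

Orientations are given as a rotation vector (axis times angle).
In Python, from bench import ctrl gives the robot as it stands.
- The arm moves only by the shell command python3 shift.py 'ROWS' [FORCE]. ROWS is a JSON list of rows, 1 to 12 of them, each of 7 numbers: dx, dy, dz in m, then a rotation vector rx, ry, rz in rad, then the opening from 0.0 (shut) to 1.0 (fully open); each row shifts and turns the commanded pose from where the row before left it, along the tool's axes as they then stand; what a row does not reach is not made up. A row lasts 1/8 s, in which the tool goes at most 0.0625 m and 0.188 rad, less where a joint would pass 70% of its speed; a pose out of reach is approached as far as the arm can. The fingers move at their own pace and stop on an object; FORCE is the grip in N (left out, the last holds). Time passes only in rows, so rows that do not move let the fingers close. It prints the time, the measured TCP pose, the force, the opening and the grip force at its end. Input that does not fit is refused with a message, and nothing moves.
- ctrl.get_state(): the state, without advancing time (a new reading comes with each control period).
- ctrl.camera(name): name is "scene" or "top" or "wrist"; returns (picture, depth): 384x512x3 uint8, red, green, blue; 384x512 float32, m along the optical axis (not along the pixel's ray), 0 where there is no reading.
- ctrl.camera_model(name): a dict with "fx", "fy", "cx", "cy" (pixels), "R" (3x3) and "t" (3): a world point X has camera coordinates R X + t. Camera axes: x right, y down, z forward; pixel columns grow to the right and rows downward; lengths in m; the calibration is good to about 2 mm. A picture is of the moment at which its call begins: read the wrist's pose just before it. camera_model takes no time and is no camera call; for the wrist camera it gives the pose at the moment of the call.
- ctrl.job_done(): hands the job in; it is judged then, once.
The state is a dict: "time_s": time; "q": joint angles; "joint_velocities": joint speeds; "joint_torque": joint torques, N m; "position": TCP position; "orientation": TCP orientation; "ft_force": force on the tool from outside, world axes, zero at the start; "torque": the same for the moment, N m; "opening": opening from 0.0 (shut) to 1.0 (fully open); "grip_force": force on a finger pad.
Only numpy, scipy, OpenCV 4.12 (cv2) and the standard library are available. Lean on these libraries where they do the work, as an engineer would, in place of code of your own. Each camera call takes 0.05 s, during which the arm holds its last target. There are 200 camera calls.

## Working session

There is one attempt and no reset: what is moved stays moved. The work goes in short steps, Python scripts to look and compute and a shell command to move; the robot and the scene stay as the last step left them, time stands still between calls to the robot, and variables do not carry over. Pictures are saved under pics/ and viewed, at most 14 in all, crops included, and the job is handed in when it is done.

```bash
ls; mkdir -p pics
python3 - <<'E'
from bench import ctrl
import cv2,numpy as np
s=ctrl.get_state();print({k:np.round(v,3) for k,v in s.items()})
for n in("top","scene"):
    p,d=ctrl.camera(n);np.savez(f"pics/{n}0.npz",p=p,d=d);m=ctrl.camera_model(n);print(n,m)
    cv2.imwrite(f"pics/{n}0.png",cv2.resize(p[...,::-1],(800,600)))
E
```

```text
bench.py
pics
shift.py
{'time_s': np.float64(0.0), 'q': array([-1.252,  0.092,  1.232, -0.   ,  1.82 , -0.057]), 'joint_velocities': array([-0.   , -0.   , -0.   ,  0.001,  0.002, -0.001]), 'joint_torque': array([-0.0000e+00, -4.4645e+01, -4.0645e+01,  7.0000e-02,  2.9000e-02,
       -0.0000e+00]), 'position': array([ 0.22 , -0.558,  0.24 ]), 'orientation': array([-3.084, -0.586,  0.   ]), 'ft_force': array([ 0.396, -0.619, -0.03 ]), 'torque': array([-0.07 ,  0.018, -0.013]), 'grip_force': np.float64(0.0), 'opening': np.float64(0.996)}
top {'fx': 419.9004400515776, 'fy': 419.9004400515776, 'cx': 252.92301957152839, 'cy': 193.3861195563067, 'R': array([[-0.01985082, -0.99977022, -0.00809059],
       [-0.98522074,  0.02093769, -0.170005  ],
       [ 0.17013534,  0.00459628, -0.98540999]]), 't': array([0.00777769, 0.63985084, 0.96146897])}
scene {'fx': 353.61382601608966, 'fy': 353.61382601608966, 'cx': 256.10930402923964, 'cy': 187.09917401258036, 'R': array([[ 0.17096828,  0.98523002,  0.00957316],
       [ 0.72039962, -0.1183717 , -0.68338315],
       [-0.67215641,  0.12373334, -0.72999714]]), 't': array([-0.12527224, -0.42918594,  1.29696633])}
```

View pics/top0.png

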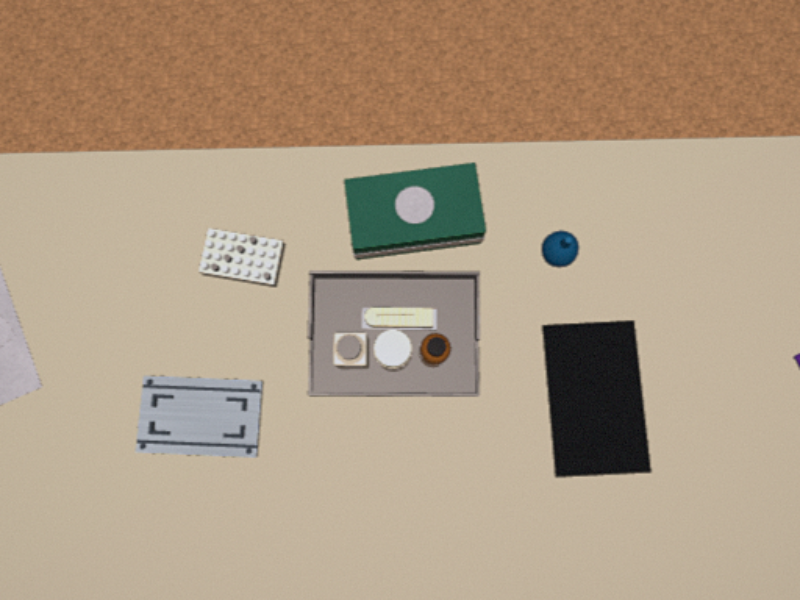

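View pics/scene0.png

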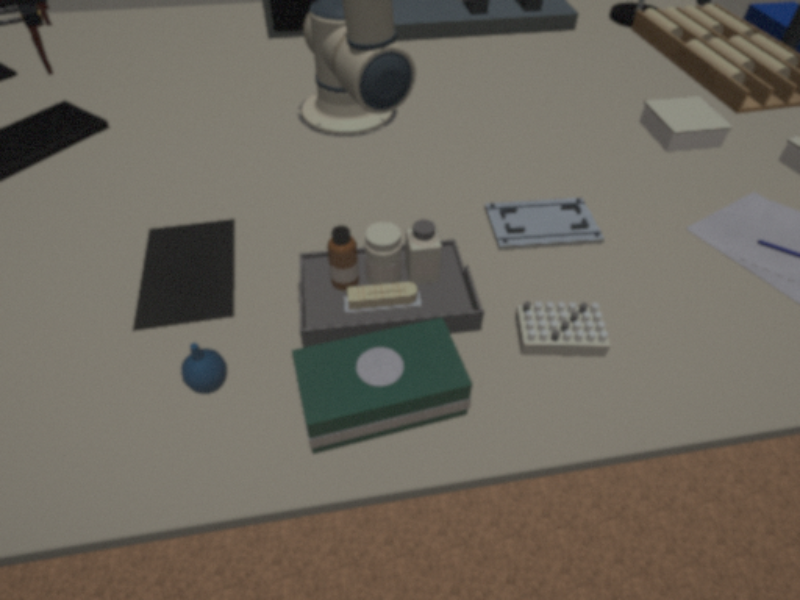

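The top view (800 px wide) shows the bin at (308–480, 270–396) with, left to right, flask (349,349), jar (393,349) and bottle (436,348). The slab lies at (400,317), the carrier at (200,416) and the mat at (598,398). Next I'll enlarge the bin and measure the rest.

```bash
cat > h.py <<'E'
import numpy as np,cv2
from bench import ctrl
def pix2w(m,u,v,z):
    r=m["R"].T@np.array([(u-m["cx"])/m["fx"],(v-m["cy"])/m["fy"],1]); c=-m["R"].T@m["t"]
    return c+r*(z-c[2])/r[2]
def w2pix(m,X):
    c=m["R"]@np.asarray(X,float)+m["t"]; return m["fx"]*c[0]/c[2]+m["cx"],m["fy"]*c[1]/c[2]+m["cy"]
def cloud(m,d):
    v,u=np.mgrid[:384,:512]; c=np.stack([(u-m["cx"])/m["fx"]*d,(v-m["cy"])/m["fy"]*d,d],-1)
    return (c-m["t"])@m["R"]
E
python3 - <<'E'
from h import *
f=np.load("pics/top0.npz");m=ctrl.camera_model("top");k=.64
P=lambda n,L,z:print(n,[np.round(pix2w(m,u*k,v*k,z)[:2],3).tolist() for u,v in L])
P("carrier",[(144,376),(263,379),(258,457),(137,453)],.012)
P("locators out",[(152,395),(246,398),(244,437),(149,433)],.021)
P("mat",[(543,325),(633,321),(650,472),(556,476)],.003)
P("bin back outer",[(309,271),(479,271)],.044);P("bin front",[(308,395),(479,395)],.016)
P("jar top",[(393,348)],.096);P("bottle",[(436,346)],.108);P("flask",[(349,347)],.102)
P("slab",[(363,307),(437,309),(436,329),(361,328)],.012)
X=cloud(m,f["d"]);
for n,(u,v) in dict(jar=(393,348),bottle=(436,346),flask=(349,347),slab=(400,317),floor=(330,300),box=(415,205),bulb=(563,245),rack=(240,255),mat=(598,398),car=(200,416)).items(): print(n,np.round(X[int(v*k),int(u*k)],3))
c=f["p"][155:265,185:320,::-1];cv2.imwrite("pics/c0.png",cv2.resize(c,None,fx=5.4,fy=5.4,interpolation=2))
E
```

```text
carrier [[0.537, 0.396], [0.528, 0.207], [0.408, 0.213], [0.417, 0.402]]
locators out [[0.506, 0.379], [0.499, 0.231], [0.439, 0.233], [0.448, 0.381]]
mat [[0.606, -0.243], [0.61, -0.389], [0.373, -0.396], [0.369, -0.25]]
bin back outer [[0.695, 0.13], [0.689, -0.138]]
bin front [[0.501, 0.135], [0.496, -0.134]]
jar top [[0.565, -0.001]]
bottle [[0.565, -0.063]]
flask [[0.567, 0.063]]
slab [[0.64, 0.047], [0.635, -0.072], [0.602, -0.07], [0.606, 0.051]]
jar [0.566 0.    0.1  ]
bottle [ 0.565 -0.063  0.117]
flask [0.566 0.064 0.107]
slab [ 0.622 -0.012  0.035]
floor [0.655 0.102 0.002]
box [ 0.789 -0.038  0.076]
bulb [ 0.722 -0.265  0.074]
rack [0.728 0.245 0.027]
mat [ 0.49  -0.322  0.002]
car [0.473 0.305 0.012]
```
View pics/c0.png

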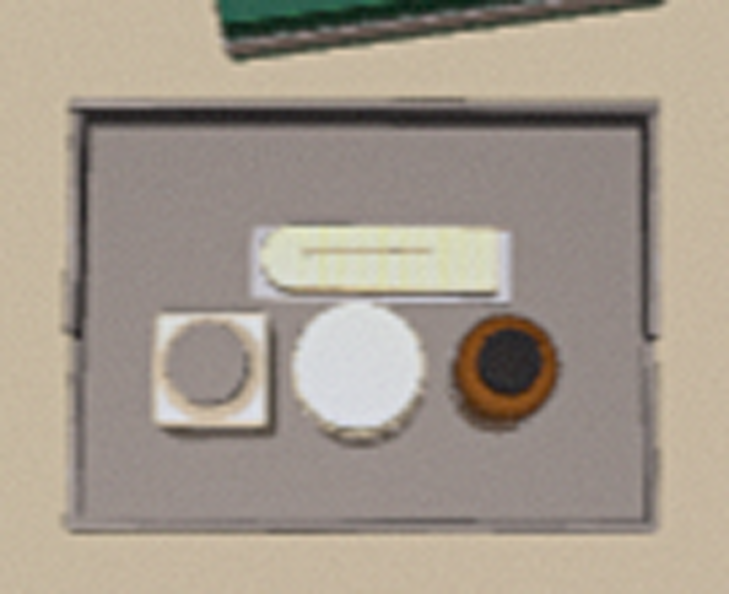

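The enlarged crop shows the flask cap at (207,363), the jar lid at (359,366), the bottle cap at (511,361) and the slab's bar from (252,228) to (511,300). These agree with the given layout (row x≈0.565, y≈0.064/0/−0.063; slab centre ≈(0.621,−0.011), yaw ≈−0.03; carrier centre ≈(0.473,0.305)). I'll move above the bottle first.

Create d.py:
```python
# usage: d.py x y z [toolYangle]  -> delta in tool axes
import sys
from h import *
from scipy.spatial.transform import Rotation as Ro
t=np.array(list(map(float,sys.argv[1:4])));a=float(sys.argv[4]) if len(sys.argv)>4 else -.025
s=ctrl.get_state();R=Ro.from_rotvec(s["orientation"])
y=np.array([np.cos(a),np.sin(a),0]);z=np.array([0,0,-1.]);T=Ro.from_matrix(np.stack([np.cross(y,z),y,z],1))
print("t%.1f"%s["time_s"],"tool d",np.round(R.inv().apply(t-s["position"]),4),"rot",np.round((R.inv()*T).as_rotvec(),4),"F",np.round(s["ft_force"],1),"op %.3f g %.1f"%(s["opening"],s["grip_force"]))
```

```bash
python3 shift.py '[[0.0419, -0.0278, 0.003, 0, 0, 0, 1], [0.0419, -0.0278, 0.003, 0, 0, 0, 1], [0.0419, -0.0278, 0.003, 0, 0, 0, 1], [0.0419, -0.0278, 0.003, 0, 0, 0, 1], [0.0419, -0.0278, 0.003, 0, 0, 0, 1], [0.0419, -0.0278, 0.003, 0, 0, 0, 1], [0.0419, -0.0278, 0.003, 0, 0, 0, 1], [0.0419, -0.0278, 0.003, 0, 0, 0, 1], [0.0419, -0.0278, 0.003, 0, 0, 0, 1], [0.0419, -0.0278, 0.003, 0, 0, 0, 1], [0.0419, -0.0278, 0.003, 0, 0, 0, 1], [0.0419, -0.0278, 0.003, 0, 0, 0, 1]]'
python3 shift.py '[[0, 0, 0, 0, 0, -0.167, 1], [0, 0, 0, 0, 0, -0.167, 1], [0, 0, 0, 0, 0, -0.167, 1], [0, 0, 0, 0, 0, -0.167, 1], [0, 0, 0, 0, 0, -0.167, 1], [0, 0, 0, 0, 0, -0.167, 1], [0, 0, 0, 0, 0, -0.167, 1], [0, 0, 0, 0, 0, 0, 1]]'
python3 d.py .565 -.063 .16
```

```text
time_s: 1.6
position: [0.5661, -0.0618, 0.2048]
orientation: [-3.086, -0.587, 0.001]
ft_force: [0.4, -0.8, 0.3]
opening: 0.998
grip_force: 0.0
time_s: 2.6
position: [0.5653, -0.0633, 0.2048]
orientation: [-2.251, -2.19, 0.001]
ft_force: [-0.2, -0.9, 0.1]
opening: 1.001
grip_force: 0.0
t2.6 tool d [ 0.0002 -0.0003  0.0448] rot [-0.001  -0.0002 -0.0025] F [-0.2 -0.9  0.1] op 1.001 g 0.0
```

Run:
```python
from h import *
m=ctrl.camera_model("wrist");p,d=ctrl.camera("wrist");np.savez("pics/w0.npz",p=p,d=d)
print({k:np.round(v,3).tolist() for k,v in m.items()})
q=cv2.resize(p[...,::-1],(800,600)).copy()
for X in[(.565,-.063,.114),(.565,0,.102),(.566,.064,.108),(.621,-.011,.034)]:
    u,v=w2pix(m,X);print(X,u,v);cv2.circle(q,(int(u/.64),int(v/.64)),4,(0,0,255),-1)
cv2.imwrite("pics/w0.png",q)
```

```text
{'fx': 295.76, 'fy': 295.76, 'cx': 255.134, 'cy': 194.393, 'R': [[1.0, -0.027, -0.001], [-0.025, -0.952, 0.305], [-0.009, -0.305, -0.952]], 't': [-0.566, -0.072, 0.343]}
(0.565, -0.063, 0.114) 255.45610034561363 204.5132791851405
(0.565, 0, 0.102) 253.42474372903666 126.72474441116641
(0.566, 0.064, 0.108) 252.25615614145735 37.73322941881571
(0.621, -0.011, 0.034) 307.7993887213149 130.34015592105652
```

View pics/w0.png

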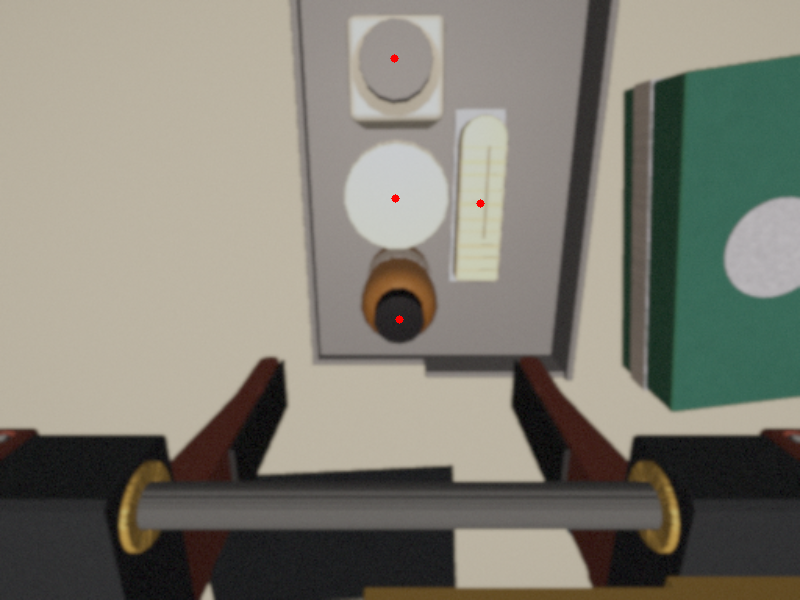

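The wrist view confirms the layout: the projected dots land on the caps, bottle (399,318), jar (396,196) and flask (396,60), within about 2 mm. The fingers straddle the bottle, so I'll go down and grip.

```bash
python3 shift.py '[[0, 0, 0.02, 0, 0, 0, 1], [0, 0, 0.03, 0, 0, 0, 1], [0, 0, 0.03, 0, 0, 0, 1], [0, 0, 0.03, 0, 0, 0, 1], [0, 0, 0.0155, 0, 0, 0, 1], [0, 0, 0.0073, 0, 0, 0, 1], [0, 0, 0, 0, 0, 0, 1]]' 25
python3 shift.py '[[0, 0, 0, 0, 0, 0, 0.4], [0, 0, 0, 0, 0, 0, 0.2], [0, 0, 0, 0, 0, 0, 0.2], [0, 0, 0, 0, 0, 0, 0.2], [0, 0, 0, 0, 0, 0, 0.2], [0, 0, 0, 0, 0, 0, 0.2], [0, 0, 0, 0, 0, 0, 0.2], [0, 0, 0, 0, 0, 0, 0.2]]'
python3 d.py .565 -.063 .145
```

```text
time_s: 3.52
position: [0.5656, -0.0633, 0.0726]
orientation: [2.251, 2.192, 0.0]
ft_force: [0.4, -0.7, 0.9]
opening: 1.002
grip_force: 0.0
time_s: 4.53
position: [0.5655, -0.0633, 0.0726]
orientation: [2.25, 2.192, 0.0]
ft_force: [-0.2, 0.4, 2.1]
opening: 0.52
grip_force: 25.0
t4.5 tool d [ 0.0003 -0.0005 -0.0724] rot [ 0.     0.    -0.001] F [-0.2  0.4  2.1] op 0.520 g 25.0
```

```bash
python3 shift.py '[[0, 0, -0.005, 0, 0, 0, 0.2], [0, 0, -0.015, 0, 0, 0, 0.2], [0, 0, -0.025, 0, 0, 0, 0.2], [0, 0, -0.02, 0, 0, 0, 0.2], [0, 0, -0.01, 0, 0, 0, 0.2], [0, 0, 0, 0, 0, 0, 0.2]]'
python3 shift.py '[[-0.01, -0.0025, 0, 0, 0, 0, 0.2], [-0.022, -0.005, 0, 0, 0, 0, 0.2], [-0.032, -0.008, 0, 0, 0, 0, 0.2], [-0.04, -0.01, 0, 0, 0, 0, 0.2], [-0.04, -0.01, 0, 0, 0, 0, 0.2], [-0.04, -0.01, 0, 0, 0, 0, 0.2], [-0.04, -0.01, 0, 0, 0, 0, 0.2], [-0.03, -0.007, 0, 0, 0, 0, 0.2], [-0.02, -0.004, 0, 0, 0, 0, 0.2], [-0.01, -0.002, 0, 0, 0, 0, 0.2], [0, 0, 0, 0, 0, 0, 0.2]]'
python3 d.py .49 -.345 .070
```

```text
time_s: 5.28
position: [0.5659, -0.0633, 0.1485]
orientation: [2.249, 2.191, 0.002]
ft_force: [0.5, -0.4, -2.7]
opening: 0.519
grip_force: 25.0
time_s: 6.65
position: [0.4895, -0.3454, 0.1471]
orientation: [-2.25, -2.191, -0.0]
ft_force: [0.6, -0.2, -2.8]
opening: 0.52
grip_force: 25.0
t6.7 tool d [0.0004 0.0005 0.0771] rot [-0.0005 -0.0007 -0.0014] F [ 0.6 -0.2 -2.8] op 0.520 g 25.0
```

```bash
python3 shift.py '[[0, 0, 0.01, 0, 0, 0, 0.2], [0, 0, 0.02, 0, 0, 0, 0.2], [0, 0, 0.02, 0, 0, 0, 0.2], [0, 0, 0.013, 0, 0, 0, 0.2], [0, 0, 0.008, 0, 0, 0, 0.2], [0, 0, 0.004, 0, 0, 0, 0.2], [0, 0, 0.002, 0, 0, 0, 0.2], [0, 0, 0.0005, 0, 0, 0, 0.2], [0, 0, 0, 0, 0, 0, 0.2]]'
python3 d.py .49 -.345 .0696
```

```text
time_s: 7.78
position: [0.4898, -0.3456, 0.0706]
orientation: [2.25, 2.192, 0.0]
ft_force: [0.6, -1.1, -1.3]
opening: 0.52
grip_force: 25.0
t7.8 tool d [0.0006 0.0002 0.001 ] rot [ 0.0007  0.0005 -0.001 ] F [ 0.6 -1.1 -1.3] op 0.520 g 25.0
```

```bash
python3 shift.py '[[0, 0, 0.001, 0, 0, 0, 0.2], [0, 0, 0, 0, 0, 0, 0.2], [0, 0, 0, 0, 0, 0, 0.2]]'
python3 shift.py '[[0, 0, 0, 0, 0, 0, 0.6], [0, 0, 0, 0, 0, 0, 1], [0, 0, 0, 0, 0, 0, 1], [0, 0, 0, 0, 0, 0, 1], [0, 0, -0.02, 0, 0, 0, 1], [0, 0, -0.03, 0, 0, 0, 1], [0, 0, -0.03, 0, 0, 0, 1], [0, 0, -0.015, 0, 0, 0, 1], [0, 0, 0, 0, 0, 0, 1]]'
python3 d.py .565 0 .16
```

```text
time_s: 8.15
position: [0.4898, -0.3456, 0.0696]
orientation: [2.25, 2.192, 0.0]
ft_force: [-0.3, 0.5, 0.3]
opening: 0.514
grip_force: 25.0
time_s: 9.28
position: [0.4902, -0.3459, 0.166]
orientation: [2.248, 2.19, 0.001]
ft_force: [-0.4, -0.5, 0.0]
opening: 1.001
grip_force: 0.0
t9.3 tool d [0.3477 0.0658 0.0055] rot [ 0.0026  0.002  -0.001 ] F [-0.4 -0.5  0. ] op 1.001 g 0.0
```

Now the jar (opening is 88 mm, jar 58).

```bash
python3 shift.py '[[0.03, 0.006, 0, 0, 0, 0, 1], [0.05, 0.01, 0, 0, 0, 0, 1], [0.05, 0.01, 0, 0, 0, 0, 1], [0.05, 0.01, 0, 0, 0, 0, 1], [0.05, 0.01, 0, 0, 0, 0, 1], [0.05, 0.009, 0, 0, 0, 0, 1], [0.04, 0.007, 0, 0, 0, 0, 1], [0.0277, 0.0038, 0, 0, 0, 0, 1], [0, 0, 0, 0, 0, 0, 1], [0, 0, 0, 0, 0, 0, 1]]'
python3 d.py .5655 0 .072
```

```text
time_s: 10.52
position: [0.564, -0.0002, 0.163]
orientation: [-2.25, -2.192, 0.002]
ft_force: [-0.2, -0.1, 0.0]
opening: 1.002
grip_force: 0.0
t10.5 tool d [0.0003 0.0016 0.091 ] rot [-0.0017  0.0005 -0.0012] F [-0.2 -0.1  0. ] op 1.002 g 0.0
```

```bash
python3 shift.py '[[0, 0.0016, 0.015, 0, 0, 0, 1], [0, 0, 0.025, 0, 0, 0, 1], [0, 0, 0.025, 0, 0, 0, 1], [0, 0, 0.015, 0, 0, 0, 1], [0, 0, 0.008, 0, 0, 0, 1], [0, 0, 0.003, 0, 0, 0, 1], [0, 0, 0, 0, 0, 0, 1]]'
python3 shift.py '[[0, 0, 0, 0, 0, 0, 0.5], [0, 0, 0, 0, 0, 0, 0.4], [0, 0, 0, 0, 0, 0, 0.4], [0, 0, 0, 0, 0, 0, 0.4], [0, 0, 0, 0, 0, 0, 0.4], [0, 0, 0, 0, 0, 0, 0.4], [0, 0, 0, 0, 0, 0, 0.4]]'
python3 shift.py '[[0, 0, -0.005, 0, 0, 0, 0.4], [0, 0, -0.015, 0, 0, 0, 0.4], [0, 0, -0.025, 0, 0, 0, 0.4], [0, 0, -0.02, 0, 0, 0, 0.4], [0, 0, -0.01, 0, 0, 0, 0.4], [0, 0, 0, 0, 0, 0, 0.4]]'
python3 d.py .415 -.285 .071
```

```text
time_s: 11.4
position: [0.5664, 0.0003, 0.0737]
orientation: [2.25, 2.192, 0.001]
ft_force: [-0.1, -0.3, -0.3]
opening: 1.001
grip_force: 0.0
time_s: 12.28
position: [0.5661, 0.0005, 0.0732]
orientation: [2.25, 2.192, 0.0]
ft_force: [-1.4, 0.7, 3.2]
opening: 0.657
grip_force: 25.0
time_s: 13.02
position: [0.5665, 0.0004, 0.149]
orientation: [2.249, 2.192, 0.002]
ft_force: [0.7, 0.4, -2.9]
opening: 0.658
grip_force: 25.0
t13.0 tool d [-0.2892 -0.1441  0.0778] rot [ 0.0016  0.     -0.001 ] F [ 0.7  0.4 -2.9] op 0.658 g 25.0
```

```bash
python3 shift.py '[[-0.01, -0.005, 0, 0, 0, 0, 0.4], [-0.022, -0.011, 0, 0, 0, 0, 0.4], [-0.032, -0.016, 0, 0, 0, 0, 0.4], [-0.04, -0.02, 0, 0, 0, 0, 0.4], [-0.04, -0.02, 0, 0, 0, 0, 0.4], [-0.04, -0.02, 0, 0, 0, 0, 0.4], [-0.04, -0.02, 0, 0, 0, 0, 0.4], [-0.032, -0.016, 0, 0, 0, 0, 0.4], [-0.022, -0.011, 0, 0, 0, 0, 0.4], [-0.011, -0.005, 0, 0, 0, 0, 0.4], [0, 0, 0, 0, 0, 0, 0.4]]'
python3 shift.py '[[0, 0, 0.01, 0, 0, 0, 0.4], [0, 0, 0.02, 0, 0, 0, 0.4], [0, 0, 0.02, 0, 0, 0, 0.4], [0, 0, 0.013, 0, 0, 0, 0.4], [0, 0, 0.007, 0, 0, 0, 0.4], [0, 0, 0.003, 0, 0, 0, 0.4], [0, 0, 0.002, 0, 0, 0, 0.4], [0, 0, 0, 0, 0, 0, 0.4], [0, 0, 0, 0, 0, 0, 0.4]]'
python3 d.py .415 -.285 .0702
```

```text
time_s: 14.4
position: [0.414, -0.285, 0.1474]
orientation: [-2.251, -2.19, -0.0]
ft_force: [1.2, -0.7, -3.2]
opening: 0.657
grip_force: 25.0
time_s: 15.52
position: [0.4148, -0.2849, 0.0735]
orientation: [2.25, 2.192, 0.0]
ft_force: [0.0, -0.4, -3.3]
opening: 0.658
grip_force: 25.0
t15.5 tool d [-0.0001  0.0002  0.0033] rot [ 0.0007  0.0005 -0.0011] F [ 0.  -0.4 -3.3] op 0.658 g 25.0
```

```bash
python3 shift.py '[[0, 0, 0.002, 0, 0, 0, 0.4], [0, 0, 0.0013, 0, 0, 0, 0.4], [0, 0, 0, 0, 0, 0, 0.4], [0, 0, 0, 0, 0, 0, 0.4]]'
python3 shift.py '[[0, 0, 0, 0, 0, 0, 0.75], [0, 0, 0, 0, 0, 0, 1], [0, 0, 0, 0, 0, 0, 1], [0, 0, 0, 0, 0, 0, 1], [0, 0, -0.02, 0, 0, 0, 1], [0, 0, -0.03, 0, 0, 0, 1], [0, 0, -0.03, 0, 0, 0, 1], [0, 0, -0.015, 0, 0, 0, 1], [0, 0, 0, 0, 0, 0, 1]]'
python3 d.py .566 0.064 .16
```

```text
time_s: 16.02
position: [0.4146, -0.2848, 0.0702]
orientation: [2.25, 2.192, -0.0]
ft_force: [-0.8, 2.4, 2.6]
opening: 0.653
grip_force: 25.0
time_s: 17.15
position: [0.4151, -0.2852, 0.1665]
orientation: [2.248, 2.19, 0.001]
ft_force: [-0.3, -0.3, -1.1]
opening: 0.998
grip_force: 0.0
t17.1 tool d [0.353  0.1417 0.0062] rot [ 0.0024  0.0018 -0.001 ] F [-0.3 -0.3 -1.1] op 0.998 g 0.0
```

```bash
python3 shift.py '[[0.03, 0.012, 0, 0, 0, 0, 1], [0.05, 0.02, 0, 0, 0, 0, 1], [0.05, 0.02, 0, 0, 0, 0, 1], [0.05, 0.02, 0, 0, 0, 0, 1], [0.05, 0.02, 0, 0, 0, 0, 1], [0.05, 0.02, 0, 0, 0, 0, 1], [0.045, 0.018, 0, 0, 0, 0, 1], [0.028, 0.0117, 0, 0, 0, 0, 1], [0, 0, 0, 0, 0, 0, 1], [0, 0, 0, 0, 0, 0, 1]]'
python3 d.py .566 0.064 .072
```

```text
time_s: 18.4
position: [0.5648, 0.0638, 0.1636]
orientation: [-2.25, -2.192, 0.003]
ft_force: [-0.3, 1.1, -0.3]
opening: 1.0
grip_force: 0.0
t18.4 tool d [0.0003 0.0014 0.0916] rot [-0.002   0.0007 -0.0011] F [-0.3  1.1 -0.3] op 1.000 g 0.0
```

```bash
python3 shift.py '[[0, 0.0005, 0.015, 0, 0, 0, 1], [0, 0, 0.025, 0, 0, 0, 1], [0, 0, 0.025, 0, 0, 0, 1], [0, 0, 0.015, 0, 0, 0, 1], [0, 0, 0.008, 0, 0, 0, 1], [0, 0, 0.003, 0, 0, 0, 1], [0, 0, 0, 0, 0, 0, 1]]'
python3 shift.py '[[0, 0, 0, 0, 0, 0, 0.5], [0, 0, 0, 0, 0, 0, 0.3], [0, 0, 0, 0, 0, 0, 0.3], [0, 0, 0, 0, 0, 0, 0.3], [0, 0, 0, 0, 0, 0, 0.3], [0, 0, 0, 0, 0, 0, 0.3], [0, 0, 0, 0, 0, 0, 0.3]]'
python3 shift.py '[[0, 0, -0.005, 0, 0, 0, 0.3], [0, 0, -0.015, 0, 0, 0, 0.3], [0, 0, -0.025, 0, 0, 0, 0.3], [0, 0, -0.02, 0, 0, 0, 0.3], [0, 0, -0.01, 0, 0, 0, 0.3], [0, 0, 0, 0, 0, 0, 0.3]]'
python3 d.py .57 -.285 .071
```

```text
time_s: 19.27
position: [0.5662, 0.0644, 0.0744]
orientation: [2.25, 2.192, 0.001]
ft_force: [0.4, -0.0, 0.3]
opening: 1.002
grip_force: 0.0
time_s: 20.15
position: [0.5661, 0.0644, 0.0739]
orientation: [2.25, 2.192, 0.0]
ft_force: [1.3, -0.6, 1.0]
opening: 0.567
grip_force: 25.0
time_s: 20.9
position: [0.5663, 0.0645, 0.1497]
orientation: [2.249, 2.192, 0.002]
ft_force: [0.1, 0.8, -2.5]
opening: 0.57
grip_force: 25.0
t20.9 tool d [-0.3493  0.0127  0.0787] rot [ 0.0016 -0.0001 -0.001 ] F [ 0.1  0.8 -2.5] op 0.570 g 25.0
```

```bash
python3 shift.py '[[-0.01, 0, 0, 0, 0, 0, 0.3], [-0.022, 0.001, 0, 0, 0, 0, 0.3], [-0.035, 0.0015, 0, 0, 0, 0, 0.3], [-0.045, 0.0015, 0, 0, 0, 0, 0.3], [-0.05, 0.002, 0, 0, 0, 0, 0.3], [-0.05, 0.002, 0, 0, 0, 0, 0.3], [-0.045, 0.0015, 0, 0, 0, 0, 0.3], [-0.04, 0.001, 0, 0, 0, 0, 0.3], [-0.028, 0.001, 0, 0, 0, 0, 0.3], [-0.016, 0.001, 0, 0, 0, 0, 0.3], [-0.008, 0, 0, 0, 0, 0, 0.3], [0, 0, 0, 0, 0, 0, 0.3]]'
python3 shift.py '[[0, 0, 0.01, 0, 0, 0, 0.3], [0, 0, 0.02, 0, 0, 0, 0.3], [0, 0, 0.02, 0, 0, 0, 0.3], [0, 0, 0.013, 0, 0, 0, 0.3], [0, 0, 0.007, 0, 0, 0, 0.3], [0, 0, 0.004, 0, 0, 0, 0.3], [0, 0, 0.002, 0, 0, 0, 0.3], [0, 0, 0, 0, 0, 0, 0.3], [0, 0, 0, 0, 0, 0, 0.3]]'
python3 d.py .57 -.285 .0709
```

```text
time_s: 22.4
position: [0.5693, -0.2845, 0.1484]
orientation: [-2.25, -2.192, -0.0]
ft_force: [0.3, -0.6, -2.3]
opening: 0.563
grip_force: 25.0
time_s: 23.52
position: [0.5696, -0.2849, 0.0733]
orientation: [2.25, 2.192, 0.0]
ft_force: [0.1, -0.1, -2.2]
opening: 0.564
grip_force: 25.0
t23.5 tool d [-0.0001  0.0004  0.0024] rot [ 0.0008  0.0004 -0.001 ] F [ 0.1 -0.1 -2.2] op 0.564 g 25.0
```

Release, lift, then look with the top camera.

```bash
python3 shift.py '[[0, 0, 0.0015, 0, 0, 0, 0.3], [0, 0, 0.0009, 0, 0, 0, 0.3], [0, 0, 0, 0, 0, 0, 0.3], [0, 0, 0, 0, 0, 0, 0.3]]'
python3 shift.py '[[0, 0, 0, 0, 0, 0, 0.7], [0, 0, 0, 0, 0, 0, 1], [0, 0, 0, 0, 0, 0, 1], [0, 0, 0, 0, 0, 0, 1], [0, 0, -0.02, 0, 0, 0, 1], [0, 0, -0.03, 0, 0, 0, 1], [0, 0, -0.03, 0, 0, 0, 1], [0, 0, -0.015, 0, 0, 0, 1], [0, 0, 0, 0, 0, 0, 1]]'
python3 d.py .621 -.011 .16
python3 - <<'E'
from h import *
p,d=ctrl.camera("top");cv2.imwrite("pics/top1.png",cv2.resize(p[140:340,80:440,::-1],(792,440),interpolation=2))
E
```

```text
time_s: 24.02
position: [0.5695, -0.2848, 0.0709]
orientation: [2.25, 2.192, 0.0]
ft_force: [-1.5, 0.4, 3.1]
opening: 0.573
grip_force: 25.0
time_s: 25.15
position: [0.57, -0.2851, 0.1674]
orientation: [2.248, 2.19, 0.001]
ft_force: [0.3, 0.4, -1.4]
opening: 1.001
grip_force: 0.0
t25.1 tool d [0.2753 0.0439 0.0071] rot [ 0.003   0.0016 -0.001 ] F [ 0.3  0.4 -1.4] op 1.001 g 0.0
```

View pics/top1.png

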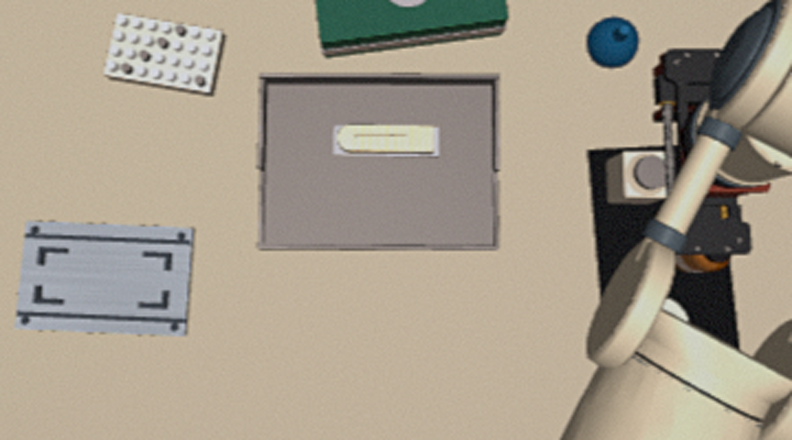

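The bin is clear except for the slab, bar from (333,126) to (439,157) in the crop. The flask stands on the mat at (645,175), with the jar and bottle partly hidden under the arm. I'll move above the slab and measure it from the wrist.

```bash
python3 shift.py '[[0.02, 0.004, 0, 0, 0, 0, 1], [0.04, 0.007, 0, 0, 0, 0, 1], [0.05, 0.008, 0, 0, 0, 0, 1], [0.05, 0.008, 0, 0, 0, 0, 1], [0.05, 0.008, 0, 0, 0, 0, 1], [0.04, 0.006, 0, 0, 0, 0, 1], [0.0253, 0.0029, 0, 0, 0, 0, 1], [0, 0, 0, 0, 0, 0, 1], [0, 0, 0, 0, 0, 0, 1]]'
python3 d.py .621 -.011 .16
python3 - <<'E'
from h import *
m=ctrl.camera_model("wrist");p,d=ctrl.camera("wrist");np.savez("pics/w1.npz",p=p,d=d,**m)
mt=ctrl.camera_model("top")
P=lambda L,z:print([np.round(pix2w(mt,80+u/2.2,140+v/2.2,z)[:2],3).tolist() for u,v in L])
P([(334,126),(438,126),(439,157),(333,155)],.012)
P([(26,221),(194,228),(188,336),(16,327)],.012)
q=cv2.resize(p[...,::-1],(800,600)).copy()
for X in[(.621,-.011,.034),(.621,.049,.012),(.621,-.071,.012)]:
    u,v=w2pix(m,X);cv2.circle(q,(int(u/.64),int(v/.64)),3,(0,0,255),-1)
cv2.imwrite("pics/w1.png",q)
E
```

```text
time_s: 26.32
position: [0.6199, -0.0107, 0.1644]
orientation: [-2.249, -2.192, 0.002]
ft_force: [-0.4, -0.7, 0.6]
opening: 0.999
grip_force: 0.0
t26.3 tool d [-0.0002  0.0011  0.0044] rot [-0.0015  0.0003 -0.0007] F [-0.4 -0.7  0.6] op 0.999 g 0.0
[[0.638, 0.048], [0.636, -0.071], [0.6, -0.071], [0.605, 0.05]]
[[0.537, 0.397], [0.525, 0.207], [0.407, 0.212], [0.42, 0.403]]
```

View pics/w1.png

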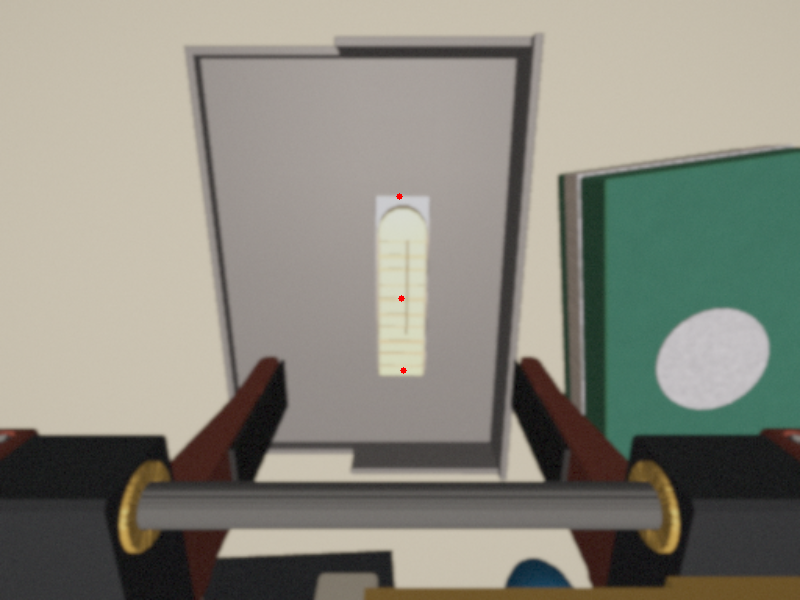

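The dots lie along the slab (ends 399,196 and 403,370; centre 402,298), so the estimate holds. I'll descend in two stages, because the tips must stay just above the bar.

```bash
python3 shift.py '[[0, 0.0011, 0.015, 0, 0, 0, 1], [0, 0, 0.03, 0, 0, 0, 0.8], [0, 0, 0.03, 0, 0, 0, 0.7], [0, 0, 0.025, 0, 0, 0, 0.7], [0, 0, 0.013, 0, 0, 0, 0.7], [0, 0, 0.007, 0, 0, 0, 0.7], [0, 0, 0.003, 0, 0, 0, 0.7], [0, 0, 0, 0, 0, 0, 0.7], [0, 0, 0, 0, 0, 0, 0.7]]'
python3 d.py .6215 -.011 .033
```

```text
time_s: 27.5
position: [0.622, -0.0107, 0.0434]
orientation: [2.249, 2.192, 0.002]
ft_force: [0.4, 0.0, -0.2]
opening: 0.698
grip_force: 0.0
t27.5 tool d [-0.0003 -0.0005  0.0104] rot [ 0.0016  0.0001 -0.0009] F [ 0.4  0.  -0.2] op 0.698 g 0.0
```

```bash
python3 shift.py '[[0, -0.0004, 0.005, -0.0016, 0, 0, 0.7], [0, 0, 0.0035, 0, 0, 0, 0.7], [0, 0, 0.0019, 0, 0, 0, 0.7], [0, 0, 0, 0, 0, 0, 0.7]]'
python3 shift.py '[[0, 0, 0, 0, 0, 0, 0.5], [0, 0, 0, 0, 0, 0, 0.2], [0, 0, 0, 0, 0, 0, 0.2], [0, 0, 0, 0, 0, 0, 0.2], [0, 0, 0, 0, 0, 0, 0.2], [0, 0, 0, 0, 0, 0, 0.2], [0, 0, 0, 0, 0, 0, 0.2]]'
python3 d.py .6215 -.011 .032
```

```text
time_s: 28.0
position: [0.6209, -0.0107, 0.0316]
orientation: [2.25, 2.192, 0.001]
ft_force: [0.7, -0.3, -0.0]
opening: 0.706
grip_force: 0.0
time_s: 28.88
position: [0.6211, -0.0108, 0.032]
orientation: [2.249, 2.191, 0.002]
ft_force: [0.6, 0.2, 0.5]
opening: 0.343
grip_force: 25.0
t28.9 tool d [-0.0002  0.0004  0.    ] rot [ 0.0017 -0.     -0.0011] F [0.6 0.2 0.5] op 0.343 g 25.0
```

```bash
python3 shift.py '[[0, 0, -0.005, 0, 0, 0, 0.2], [0, 0, -0.015, 0, 0, 0, 0.2], [0, 0, -0.025, 0, 0, 0, 0.2], [0, 0, -0.025, 0, 0, 0, 0.2], [0, 0, -0.015, 0, 0, 0, 0.2], [0, 0, -0.005, 0, 0, 0, 0.2], [0, 0, 0, 0, 0, 0, 0.2]]'
python3 d.py .472 .305 .12 -.05
```

```text
time_s: 29.75
position: [0.6208, -0.0107, 0.1217]
orientation: [2.249, 2.192, 0.001]
ft_force: [-0.1, 0.2, -2.3]
opening: 0.343
grip_force: 25.0
t29.8 tool d [ 0.3117 -0.157   0.0015] rot [ 0.0012 -0.      0.024 ] F [-0.1  0.2 -2.3] op 0.343 g 25.0
```

```bash
python3 shift.py '[[0.01, -0.005, 0, 0, 0, 0, 0.2], [0.022, -0.011, 0, 0, 0, 0, 0.2], [0.034, -0.017, 0, 0, 0, 0.012, 0.2], [0.042, -0.021, 0, 0, 0, 0.012, 0.2], [0.044, -0.022, 0, 0, 0, 0, 0.2], [0.044, -0.023, 0, 0, 0, 0, 0.2], [0.042, -0.021, 0, 0, 0, 0, 0.2], [0.034, -0.018, 0, 0, 0, 0, 0.2], [0.022, -0.012, 0, 0, 0, 0, 0.2], [0.012, -0.007, 0, 0, 0, 0, 0.2], [0.0057, 0, 0, 0, 0, 0, 0.2], [0, 0, 0, 0, 0, 0, 0.2]]'
python3 d.py .472 .305 .12 -.05
python3 - <<'E'
from h import *
m=ctrl.camera_model("wrist");p,d=ctrl.camera("wrist");np.savez("pics/w2.npz",p=p,d=d,**m)
cv2.imwrite("pics/w2.png",cv2.resize(p[...,::-1],(800,600)))
p,d=ctrl.camera("top");cv2.imwrite("pics/top2.png",cv2.resize(p[225:305,75:185,::-1],(770,560),interpolation=2))
E
```

```text
time_s: 31.25
position: [0.4777, 0.3074, 0.1216]
orientation: [2.275, 2.164, 0.001]
ft_force: [-0.2, 0.1, -1.6]
opening: 0.337
grip_force: 25.0
t31.2 tool d [-0.0026 -0.0056  0.0016] rot [ 0.0016  0.0003 -0.0001] F [-0.2  0.1 -1.6] op 0.337 g 25.0
```

View pics/w2.png

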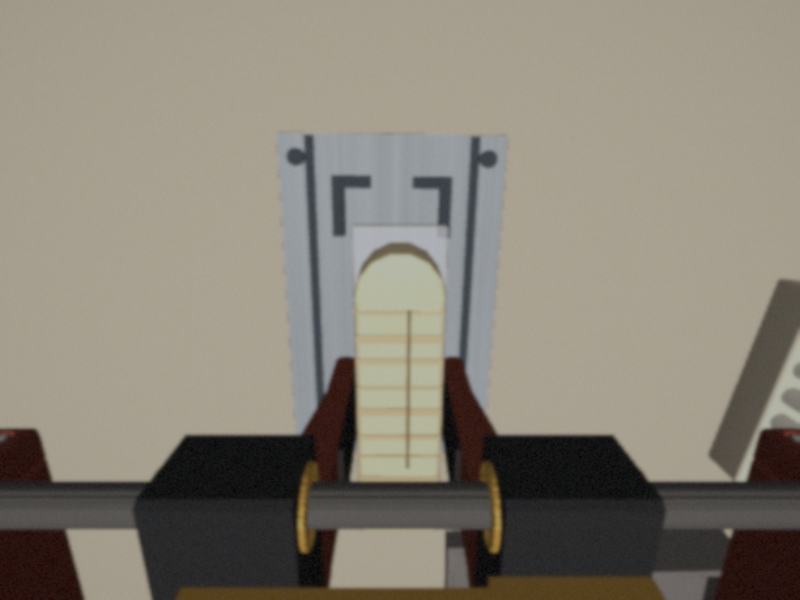

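The wrist view shows the held slab's far end at (352–447, 226). The far locators have outer corners at (332,177) and (452,178), and the plate's far edge runs from (278,132) to (506,135). I'll compute these in world coordinates.

Run:
```python
from h import *
m=np.load("pics/w2.npz")
P=lambda n,L,z:print(n,[np.round(pix2w(m,u*.64,v*.64,z)[:2],4).tolist() for u,v in L])
P("plate far",[(278,132),(506,135)],.012)
P("loc outer",[(332,177),(452,178)],.021);P("loc inner",[(345,188),(440,188)],.021)
P("grooves",[(309,138),(320,380),(474,138),(463,340)],.012)
P("slab far",[(352,226),(447,226)],.1017)
```

```text
plate far [[0.4202, 0.4061], [0.5372, 0.3989]]
loc outer [[0.4471, 0.3828], [0.5081, 0.3793]]
loc inner [[0.4532, 0.377], [0.5019, 0.3746]]
grooves [[0.4358, 0.4024], [0.4275, 0.2643], [0.5207, 0.3982], [0.5143, 0.2861]]
slab far [[0.4638, 0.3688], [0.4972, 0.3671]]
```

View pics/top2.png

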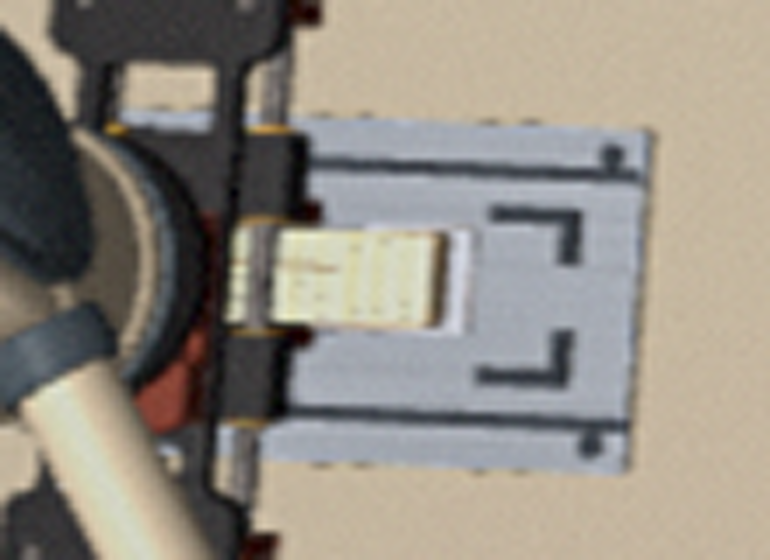

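The top crop agrees with this. The carrier centre is ≈(0.4733,0.307) with yaw ≈−0.058, and the slab is centred on the TCP within 1 mm. Aligning and lowering.

```bash
python3 d.py .4732 .307 .039 -.058
python3 shift.py '[[-0.0005, -0.0043, 0.01, 0, 0, 0.008, 0.2], [0, 0, 0.02, 0, 0, 0, 0.2], [0, 0, 0.02, 0, 0, 0, 0.2], [0, 0, 0.012, 0, 0, 0, 0.2], [0, 0, 0.005, 0, 0, 0, 0.2], [0, 0, 0, 0, 0, 0, 0.2], [0, 0, 0, 0, 0, 0, 0.2]]'
python3 d.py .4732 .307 .039 -.058
```

```text
t31.4 tool d [-0.     -0.0049  0.0826] rot [0.0015 0.0003 0.007 ] F [-0.2  0.6 -2. ] op 0.342 g 25.0
time_s: 32.22
position: [0.4738, 0.3075, 0.0556]
orientation: [2.284, 2.155, 0.004]
ft_force: [-0.6, 0.9, -1.5]
opening: 0.336
grip_force: 25.0
t32.2 tool d [-0.0005 -0.0006  0.0166] rot [ 0.0028 -0.0009  0.    ] F [-0.6  0.9 -1.5] op 0.336 g 25.0
```

```bash
python3 shift.py '[[-0.0004, -0.0005, 0.006, -0.0028, 0.0009, 0, 0.2], [0, 0, 0.004, 0, 0, 0, 0.2], [0, 0, 0.003, 0, 0, 0, 0.2], [0, 0, 0.0015, 0, 0, 0, 0.2], [0, 0, 0, 0, 0, 0, 0.2], [0, 0, 0, 0, 0, 0, 0.2]]'
python3 d.py .4732 .307 .038 -.058
```

```text
time_s: 32.98
position: [0.473, 0.3069, 0.0403]
orientation: [2.283, 2.154, 0.006]
ft_force: [1.1, -1.1, -1.4]
opening: 0.339
grip_force: 25.0
t33.0 tool d [0.0001 0.0002 0.0023] rot [ 0.0046 -0.0011  0.    ] F [ 1.1 -1.1 -1.4] op 0.339 g 25.0
```

```bash
python3 shift.py '[[0, 0, 0.001, 0.0046, -0.001, 0, 0.2], [0, 0, 0.0013, 0, 0, 0, 0.2], [0, 0, 0, 0, 0, 0, 0.2], [0, 0, 0, 0, 0, 0, 0.2]]'
python3 d.py .4732 .307 .038 -.058
```

```text
time_s: 33.48
position: [0.473, 0.3069, 0.038]
orientation: [-2.285, -2.156, -0.0]
ft_force: [1.1, 0.6, 0.2]
opening: 0.341
grip_force: 25.0
t33.5 tool d [0.0001 0.0002 0.    ] rot [ 0.0001 -0.0001  0.    ] F [1.1 0.6 0.2] op 0.341 g 25.0
```

Contact: the wrist force went from −1.9 to +0.2 N. I'll open moderately, because the locators frame the place, then lift.

```bash
python3 shift.py '[[0, 0, 0, 0, 0, 0, 0.45], [0, 0, 0, 0, 0, 0, 0.6], [0, 0, 0, 0, 0, 0, 0.6], [0, 0, 0, 0, 0, 0, 0.6], [0, 0, -0.01, 0, 0, 0, 0.6], [0, 0, -0.02, 0, 0, 0, 0.7], [0, 0, -0.035, 0, 0, 0, 1], [0, 0, -0.035, 0, 0, 0, 1], [0, 0, -0.025, 0, 0, 0, 1], [0, 0, 0, 0, 0, 0, 1]]'
python3 d.py .57 -.285 .167
python3 - <<'E'
from h import *
p,d=ctrl.camera("wrist");cv2.imwrite("pics/w3.png",cv2.resize(p[...,::-1],(800,600)))
E
```

```text
time_s: 34.72
position: [0.4742, 0.3076, 0.1672]
orientation: [2.284, 2.155, 0.01]
ft_force: [-0.5, -0.0, -0.6]
opening: 1.0
grip_force: 0.0
t34.7 tool d [-0.586   0.13   -0.0012] rot [ 0.0056 -0.0036 -0.033 ] F [-0.5 -0.  -0.6] op 1.000 g 0.0
```

View pics/w3.png

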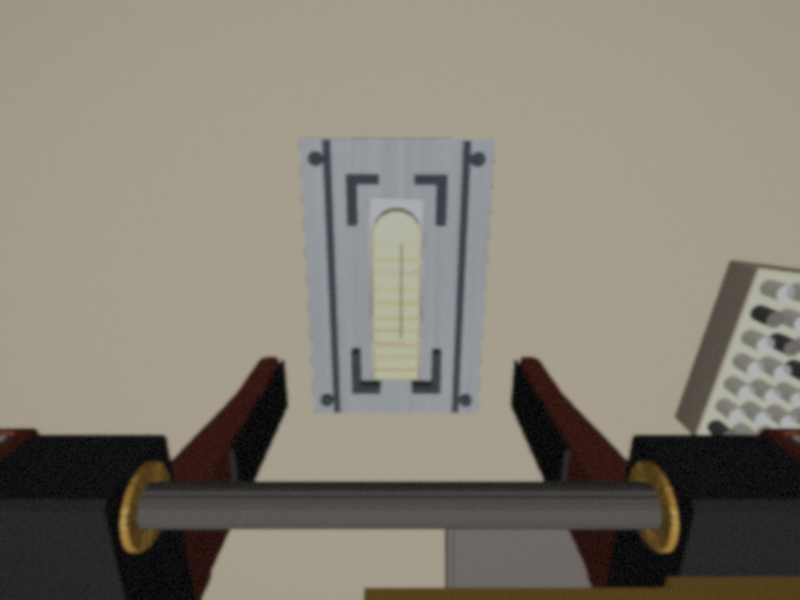

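The slab (370–423, 198–380) lies flat, cut face up, centred between the four locators. Now back for the flask.

```bash
python3 shift.py '[[-0.03, 0.0067, 0, 0.005, -0.003, 0, 1], [-0.05, 0.0111, 0, 0, 0, 0, 1], [-0.055, 0.0122, 0, 0, 0, 0, 1], [-0.055, 0.0122, 0, 0, 0, 0, 1], [-0.055, 0.0122, 0, 0, 0, 0, 1], [-0.055, 0.0122, 0, 0, 0, 0, 1], [-0.055, 0.0122, 0, 0, 0, 0, 1], [-0.055, 0.0122, 0, 0, 0, 0, 1], [-0.055, 0.0122, 0, 0, 0, 0, 1], [-0.055, 0.0122, 0, 0, 0, 0, 1], [-0.04, 0.0089, 0, 0, 0, 0, 1], [-0.026, 0.0058, 0, 0, 0, -0.033, 1]]'
python3 shift.py '[[0, 0, 0, 0, 0, 0, 1], [0, 0, 0, 0, 0, 0, 1]]'
python3 d.py .5695 -.2848 .0709
python3 - <<'E'
from h import *
m=ctrl.camera_model("wrist");p,d=ctrl.camera("wrist")
q=cv2.resize(p[...,::-1],(800,600)).copy()
u,v=w2pix(m,(.5695,-.2848,.105));print(u/.64,v/.64);cv2.circle(q,(int(u/.64),int(v/.64)),3,(0,0,255),-1);cv2.imwrite("pics/w4.png",q)
E
```

```text
time_s: 36.28
position: [0.568, -0.2876, 0.1616]
orientation: [-2.247, -2.189, 0.011]
ft_force: [0.7, 0.3, -0.4]
opening: 1.0
grip_force: 0.0
time_s: 36.52
position: [0.5685, -0.2848, 0.1628]
orientation: [-2.246, -2.191, 0.009]
ft_force: [-0.6, 0.4, -0.3]
opening: 0.999
grip_force: 0.0
t36.5 tool d [0.0002 0.0016 0.0919] rot [-0.0069  0.0015 -0.0001] F [-0.6  0.4 -0.3] op 0.999 g 0.0
402.66178183802344 343.5035377612849
```

View pics/w4.png

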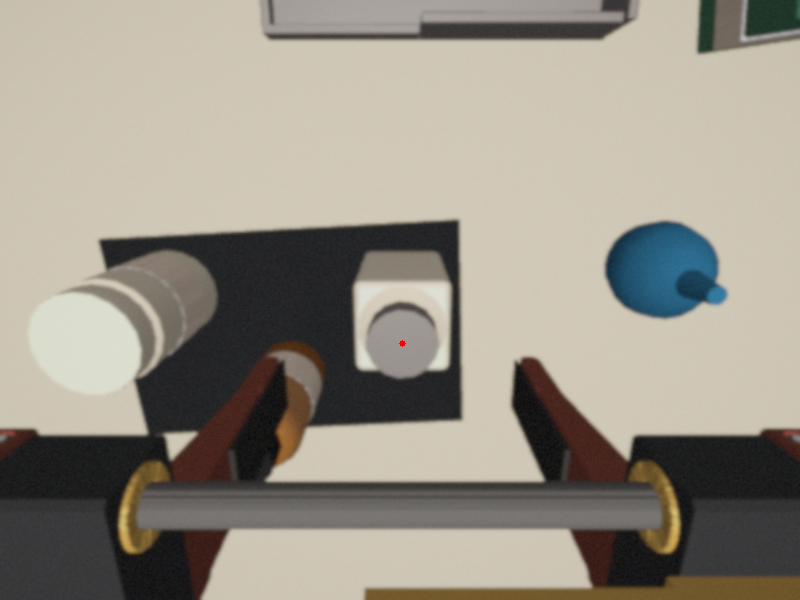

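All three vessels are upright on the mat, with the flask cap at (402,342) under the dot. Descend and grip.

```bash
python3 shift.py '[[0, 0.0012, 0.015, -0.006, 0.0015, 0, 1], [0, 0, 0.025, 0, 0, 0, 1], [0, 0, 0.025, 0, 0, 0, 1], [0, 0, 0.015, 0, 0, 0, 1], [0, 0, 0.007, 0, 0, 0, 1], [0, 0, 0.003, 0, 0, 0, 1], [0, 0, 0, 0, 0, 0, 1]]'
python3 shift.py '[[0, 0, 0, 0, 0, 0, 0.5], [0, 0, 0, 0, 0, 0, 0.3], [0, 0, 0, 0, 0, 0, 0.3], [0, 0, 0, 0, 0, 0, 0.3], [0, 0, 0, 0, 0, 0, 0.3], [0, 0, 0, 0, 0, 0, 0.3], [0, 0, 0, 0, 0, 0, 0.3]]'
python3 d.py .5695 -.2848 .0709
python3 shift.py '[[0, 0, -0.005, 0, 0, 0, 0.3], [0, 0, -0.015, 0, 0, 0, 0.3], [0, 0, -0.025, 0, 0, 0, 0.3], [0, 0, -0.02, 0, 0, 0, 0.3], [0, 0, -0.01, 0, 0, 0, 0.3], [0, 0, 0, 0, 0, 0, 0.3]]'
python3 d.py .5661 .0644 .15
```

```text
time_s: 37.45
position: [0.5704, -0.286, 0.0747]
orientation: [2.247, 2.192, -0.0]
ft_force: [-0.6, -0.1, -0.1]
opening: 0.995
grip_force: 0.0
time_s: 38.33
position: [0.57, -0.2859, 0.074]
orientation: [2.248, 2.192, -0.001]
ft_force: [0.1, 1.1, 0.7]
opening: 0.571
grip_force: 25.0
t38.3 tool d [ 0.0011 -0.0005  0.0031] rot [ 0.0007  0.0014 -0.    ] F [0.1 1.1 0.7] op 0.571 g 25.0
time_s: 39.08
position: [0.5704, -0.286, 0.15]
orientation: [2.247, 2.191, -0.0]
ft_force: [0.2, 0.2, -2.1]
opening: 0.57
grip_force: 25.0
t39.1 tool d [ 0.3502 -0.013  -0.0008] rot [0.0023 0.0022 0.    ] F [ 0.2  0.2 -2.1] op 0.570 g 25.0
```

```bash
python3 shift.py '[[0.008, 0, 0, 0.002, 0.002, 0, 0.3], [0.022, -0.001, 0, 0, 0, 0, 0.3], [0.035, -0.0015, 0, 0, 0, 0, 0.3], [0.045, -0.0015, 0, 0, 0, 0, 0.3], [0.05, -0.002, 0, 0, 0, 0, 0.3], [0.05, -0.002, 0, 0, 0, 0, 0.3], [0.045, -0.0015, 0, 0, 0, 0, 0.3], [0.04, -0.0015, 0, 0, 0, 0, 0.3], [0.03, -0.001, 0, 0, 0, 0, 0.3], [0.016, -0.001, 0, 0, 0, 0, 0.3], [0.008, 0, 0, 0, 0, 0, 0.3], [0, 0, 0, 0, 0, 0, 0.3]]'
python3 shift.py '[[0, 0, 0.01, 0, 0, 0, 0.3], [0, 0, 0.02, 0, 0, 0, 0.3], [0, 0, 0.02, 0, 0, 0, 0.3], [0, 0, 0.012, 0, 0, 0, 0.3], [0, 0, 0.005, 0, 0, 0, 0.3], [0, 0, 0.002, 0, 0, 0, 0.3], [0, 0, 0, 0, 0, 0, 0.3], [0, 0, 0, 0, 0, 0, 0.3]]'
python3 d.py .5661 .0633 .077
```

```text
time_s: 40.58
position: [0.5656, 0.0634, 0.149]
orientation: [-2.248, -2.193, 0.001]
ft_force: [0.5, -0.9, -1.9]
opening: 0.571
grip_force: 25.0
time_s: 41.58
position: [0.566, 0.0635, 0.0809]
orientation: [-2.249, -2.193, -0.001]
ft_force: [0.6, 0.1, -1.9]
opening: 0.571
grip_force: 25.0
t41.6 tool d [-0.0002  0.0001  0.0039] rot [ 0.     -0.0007  0.    ] F [ 0.6  0.1 -1.9] op 0.571 g 25.0
```

```bash
python3 shift.py '[[0, 0, 0.0025, 0, 0, 0, 0.3], [0, 0, 0.0014, 0, 0, 0, 0.3], [0, 0, 0, 0, 0, 0, 0.3], [0, 0, 0, 0, 0, 0, 0.3]]'
python3 shift.py '[[0, 0, 0, 0, 0, 0, 0.7], [0, 0, 0, 0, 0, 0, 1], [0, 0, 0, 0, 0, 0, 1], [0, 0, 0, 0, 0, 0, 1], [0, 0, -0.02, 0, 0, 0, 1], [0, 0, -0.03, 0, 0, 0, 1], [0, 0, -0.03, 0, 0, 0, 1], [0, 0, -0.01, 0, 0, 0, 1], [0, 0, 0, 0, 0, 0, 1]]'
python3 d.py .4146 -.2848 .167
```

```text
time_s: 42.08
position: [0.5658, 0.0635, 0.077]
orientation: [-2.248, -2.193, -0.0]
ft_force: [-2.2, -0.2, 4.6]
opening: 0.57
grip_force: 25.0
time_s: 43.2
position: [0.5661, 0.0634, 0.1673]
orientation: [-2.249, -2.193, -0.002]
ft_force: [0.2, 1.1, -0.6]
opening: 1.0
grip_force: 0.0
t43.2 tool d [-0.3519 -0.1428 -0.    ] rot [ 0.0006 -0.0008 -0.    ] F [ 0.2  1.1 -0.6] op 1.000 g 0.0
```

Next the jar at (0.4146,−0.2848).

```bash
python3 shift.py '[[-0.03, -0.012, 0, 0, 0, 0, 1], [-0.05, -0.02, 0, 0, 0, 0, 1], [-0.05, -0.02, 0, 0, 0, 0, 1], [-0.05, -0.02, 0, 0, 0, 0, 1], [-0.05, -0.021, 0, 0, 0, 0, 1], [-0.05, -0.021, 0, 0, 0, 0, 1], [-0.045, -0.018, 0, 0, 0, 0, 1], [-0.0269, -0.0108, 0, 0, 0, 0, 1], [0, 0, 0, 0, 0, 0, 1], [0, 0, 0, 0, 0, 0, 1]]'
python3 d.py .4146 -.2848 .072
```

```text
time_s: 44.45
position: [0.4142, -0.284, 0.1652]
orientation: [-2.247, -2.191, 0.0]
ft_force: [0.4, 0.4, 0.5]
opening: 0.995
grip_force: 0.0
t44.5 tool d [-0.001   0.0007  0.0932] rot [-0.0024 -0.0022  0.0001] F [0.4 0.4 0.5] op 0.995 g 0.0
```

```bash
python3 shift.py '[[-0.0008, 0.0005, 0.015, 0, 0, 0, 1], [0, 0, 0.025, 0, 0, 0, 1], [0, 0, 0.025, 0, 0, 0, 1], [0, 0, 0.015, 0, 0, 0, 1], [0, 0, 0.008, 0, 0, 0, 1], [0, 0, 0.003, 0, 0, 0, 1], [0, 0, 0, 0, 0, 0, 1]]'
python3 shift.py '[[0, 0, 0, 0, 0, 0, 0.6], [0, 0, 0, 0, 0, 0, 0.4], [0, 0, 0, 0, 0, 0, 0.4], [0, 0, 0, 0, 0, 0, 0.4], [0, 0, 0, 0, 0, 0, 0.4], [0, 0, 0, 0, 0, 0, 0.4], [0, 0, 0, 0, 0, 0, 0.4]]'
python3 d.py .4146 -.2848 .0702
python3 shift.py '[[0, 0, -0.005, 0, 0, 0, 0.4], [0, 0, -0.015, 0, 0, 0, 0.4], [0, 0, -0.025, 0, 0, 0, 0.4], [0, 0, -0.02, 0, 0, 0, 0.4], [0, 0, -0.01, 0, 0, 0, 0.4], [0, 0, 0, 0, 0, 0, 0.4]]'
python3 d.py .5661 .0005 .15
```

```text
time_s: 45.32
position: [0.4148, -0.2857, 0.0758]
orientation: [-2.249, -2.193, 0.001]
ft_force: [0.2, 0.4, -0.1]
opening: 1.004
grip_force: 0.0
time_s: 46.2
position: [0.4146, -0.2856, 0.0754]
orientation: [-2.248, -2.193, 0.001]
ft_force: [-0.5, -0.7, 2.4]
opening: 0.653
grip_force: 25.0
t46.2 tool d [0.0008 0.     0.0052] rot [-0.0011 -0.0004 -0.    ] F [-0.5 -0.7  2.4] op 0.653 g 25.0
time_s: 46.95
position: [0.4149, -0.2858, 0.1511]
orientation: [2.249, 2.193, -0.0]
ft_force: [0.1, 0.0, -2.8]
opening: 0.654
grip_force: 25.0
t47.0 tool d [0.29  0.144 0.001] rot [-0.      0.0003  0.    ] F [ 0.1  0.  -2.8] op 0.654 g 25.0
```

```bash
python3 shift.py '[[0.01, 0.005, 0, 0, 0, 0, 0.4], [0.022, 0.011, 0, 0, 0, 0, 0.4], [0.032, 0.016, 0, 0, 0, 0, 0.4], [0.04, 0.02, 0, 0, 0, 0, 0.4], [0.04, 0.02, 0, 0, 0, 0, 0.4], [0.04, 0.02, 0, 0, 0, 0, 0.4], [0.04, 0.02, 0, 0, 0, 0, 0.4], [0.032, 0.016, 0, 0, 0, 0, 0.4], [0.022, 0.011, 0, 0, 0, 0, 0.4], [0.011, 0.005, 0, 0, 0, 0, 0.4], [0, 0, 0, 0, 0, 0, 0.4]]'
python3 shift.py '[[0, 0, 0.01, 0, 0, 0, 0.4], [0, 0, 0.02, 0, 0, 0, 0.4], [0, 0, 0.02, 0, 0, 0, 0.4], [0, 0, 0.012, 0, 0, 0, 0.4], [0, 0, 0.005, 0, 0, 0, 0.4], [0, 0, 0.002, 0, 0, 0, 0.4], [0, 0, 0, 0, 0, 0, 0.4], [0, 0, 0, 0, 0, 0, 0.4]]'
python3 d.py .5661 -.0003 .0784
```

```text
time_s: 48.32
position: [0.5655, 0.0003, 0.1494]
orientation: [-2.246, -2.193, 0.003]
ft_force: [-1.0, 0.1, -2.8]
opening: 0.654
grip_force: 25.0
time_s: 49.32
position: [0.5661, -0.0002, 0.082]
orientation: [-2.249, -2.193, -0.001]
ft_force: [0.8, -0.1, -2.6]
opening: 0.656
grip_force: 25.0
t49.3 tool d [-0.0001  0.      0.0036] rot [-0.0001 -0.0006  0.0001] F [ 0.8 -0.1 -2.6] op 0.656 g 25.0
```

```bash
python3 shift.py '[[0, 0, 0.0022, 0, 0, 0, 0.4], [0, 0, 0.0013, 0, 0, 0, 0.4], [0, 0, 0, 0, 0, 0, 0.4], [0, 0, 0, 0, 0, 0, 0.4]]'
python3 shift.py '[[0, 0, 0, 0, 0, 0, 0.75], [0, 0, 0, 0, 0, 0, 1], [0, 0, 0, 0, 0, 0, 1], [0, 0, 0, 0, 0, 0, 1], [0, 0, -0.02, 0, 0, 0, 1], [0, 0, -0.03, 0, 0, 0, 1], [0, 0, -0.03, 0, 0, 0, 1], [0, 0, -0.01, 0, 0, 0, 1], [0, 0, 0, 0, 0, 0, 1]]'
python3 d.py .4898 -.3456 .167
```

```text
time_s: 49.82
position: [0.5659, -0.0002, 0.0784]
orientation: [-2.248, -2.193, -0.0]
ft_force: [-1.7, -0.4, 3.3]
opening: 0.654
grip_force: 25.0
time_s: 50.95
position: [0.5662, -0.0003, 0.1688]
orientation: [2.249, 2.193, 0.001]
ft_force: [0.0, -0.5, -0.6]
opening: 0.997
grip_force: 0.0
t51.0 tool d [-0.3471 -0.0678  0.0016] rot [ 0.0007 -0.0006 -0.    ] F [ 0.  -0.5 -0.6] op 0.997 g 0.0
```

Last, the bottle.

```bash
python3 shift.py '[[-0.03, -0.006, 0, 0, 0, 0, 1], [-0.05, -0.01, 0, 0, 0, 0, 1], [-0.05, -0.01, 0, 0, 0, 0, 1], [-0.05, -0.01, 0, 0, 0, 0, 1], [-0.05, -0.01, 0, 0, 0, 0, 1], [-0.05, -0.01, 0, 0, 0, 0, 1], [-0.04, -0.007, 0, 0, 0, 0, 1], [-0.0271, -0.0048, 0, 0, 0, 0, 1], [0, 0, 0, 0, 0, 0, 1], [0, 0, 0, 0, 0, 0, 1]]'
python3 d.py .4898 -.3456 .072
```

```text
time_s: 52.2
position: [0.4893, -0.3447, 0.1665]
orientation: [-2.246, -2.191, 0.0]
ft_force: [0.3, -0.3, 0.5]
opening: 1.001
grip_force: 0.0
t52.2 tool d [-0.0011  0.0008  0.0945] rot [-0.0025 -0.0023  0.0003] F [ 0.3 -0.3  0.5] op 1.001 g 0.0
```

```bash
python3 shift.py '[[-0.0004, 0.0005, 0.015, 0, 0, 0, 1], [0, 0, 0.025, 0, 0, 0, 1], [0, 0, 0.025, 0, 0, 0, 1], [0, 0, 0.017, 0, 0, 0, 1], [0, 0, 0.008, 0, 0, 0, 1], [0, 0, 0.004, 0, 0, 0, 1], [0, 0, 0, 0, 0, 0, 1]]'
python3 shift.py '[[0, 0, 0, 0, 0, 0, 0.5], [0, 0, 0, 0, 0, 0, 0.2], [0, 0, 0, 0, 0, 0, 0.2], [0, 0, 0, 0, 0, 0, 0.2], [0, 0, 0, 0, 0, 0, 0.2], [0, 0, 0, 0, 0, 0, 0.2], [0, 0, 0, 0, 0, 0, 0.2], [0, 0, 0, 0, 0, 0, 0.2]]'
python3 d.py .4898 -.3456 .0696
python3 shift.py '[[0, 0, -0.005, 0, 0, 0, 0.2], [0, 0, -0.015, 0, 0, 0, 0.2], [0, 0, -0.025, 0, 0, 0, 0.2], [0, 0, -0.02, 0, 0, 0, 0.2], [0, 0, -0.01, 0, 0, 0, 0.2], [0, 0, 0, 0, 0, 0, 0.2]]'
python3 d.py .5655 -.0633 .15
```

```text
time_s: 53.08
position: [0.49, -0.3461, 0.0741]
orientation: [-2.249, -2.193, 0.001]
ft_force: [1.0, 0.8, 0.6]
opening: 0.999
grip_force: 0.0
time_s: 54.08
position: [0.4897, -0.346, 0.0736]
orientation: [-2.248, -2.193, 0.001]
ft_force: [-0.9, -0.9, 1.0]
opening: 0.519
grip_force: 25.0
t54.1 tool d [0.0004 0.0001 0.004 ] rot [-0.0014 -0.0006 -0.    ] F [-0.9 -0.9  1. ] op 0.519 g 25.0
time_s: 54.82
position: [0.4902, -0.3462, 0.1496]
orientation: [2.249, 2.193, -0.0]
ft_force: [0.3, -0.5, -2.8]
opening: 0.519
grip_force: 25.0
t54.8 tool d [ 0.2847  0.0682 -0.0005] rot [0.0001 0.0004 0.    ] F [ 0.3 -0.5 -2.8] op 0.519 g 25.0
```

Release height 0.0766.

```bash
python3 shift.py '[[0.01, 0.0025, 0, 0, 0, 0, 0.2], [0.022, 0.005, 0, 0, 0, 0, 0.2], [0.032, 0.008, 0, 0, 0, 0, 0.2], [0.04, 0.01, 0, 0, 0, 0, 0.2], [0.04, 0.01, 0, 0, 0, 0, 0.2], [0.04, 0.01, 0, 0, 0, 0, 0.2], [0.04, 0.01, 0, 0, 0, 0, 0.2], [0.03, 0.007, 0, 0, 0, 0, 0.2], [0.02, 0.004, 0, 0, 0, 0, 0.2], [0.01, 0.002, 0, 0, 0, 0, 0.2], [0, 0, 0, 0, 0, 0, 0.2]]'
python3 shift.py '[[0, 0, 0.01, 0, 0, 0, 0.2], [0, 0, 0.02, 0, 0, 0, 0.2], [0, 0, 0.02, 0, 0, 0, 0.2], [0, 0, 0.012, 0, 0, 0, 0.2], [0, 0, 0.005, 0, 0, 0, 0.2], [0, 0, 0.002, 0, 0, 0, 0.2], [0, 0, 0, 0, 0, 0, 0.2], [0, 0, 0, 0, 0, 0, 0.2]]'
python3 d.py .5655 -.0637 .0766
```

```text
time_s: 56.2
position: [0.5653, -0.0635, 0.1485]
orientation: [-2.247, -2.193, 0.001]
ft_force: [-0.0, -0.8, -2.2]
opening: 0.521
grip_force: 25.0
time_s: 57.2
position: [0.5657, -0.0638, 0.0805]
orientation: [-2.249, -2.193, -0.0]
ft_force: [0.4, -0.4, -3.4]
opening: 0.52
grip_force: 25.0
t57.2 tool d [ 0.0001 -0.0002  0.0039] rot [-0.     -0.0004  0.0001] F [ 0.4 -0.4 -3.4] op 0.520 g 25.0
```

Release, lift, back away to the right and check.

```bash
python3 shift.py '[[0, 0, 0.0025, 0, 0, 0, 0.2], [0, 0, 0.0014, 0, 0, 0, 0.2], [0, 0, 0, 0, 0, 0, 0.2], [0, 0, 0, 0, 0, 0, 0.2]]'
python3 shift.py '[[0, 0, 0, 0, 0, 0, 0.7], [0, 0, 0, 0, 0, 0, 1], [0, 0, 0, 0, 0, 0, 1], [0, 0, 0, 0, 0, 0, 1], [0, 0, -0.02, 0, 0, 0, 1], [0, 0, -0.03, 0, 0, 0, 1], [0, 0, -0.03, 0, 0, 0, 1], [0, 0, -0.03, 0, 0, 0, 1], [0, 0, -0.02, 0, 0, 0, 1], [0, 0, 0, 0, 0, 0, 1]]'
python3 shift.py '[[-0.03, -0.01, 0, 0, 0, 0, 1], [-0.05, -0.015, 0, 0, 0, 0, 1], [-0.05, -0.015, 0, 0, 0, 0, 1], [-0.05, -0.015, 0, 0, 0, 0, 1], [-0.05, -0.015, 0, 0, 0, 0, 1], [-0.05, -0.015, 0, 0, 0, 0, 1], [-0.03, -0.01, 0, 0, 0, 0, 1], [0, 0, 0, 0, 0, 0, 1], [0, 0, 0, 0, 0, 0, 1]]'
python3 - <<'E'
from h import *
m=ctrl.camera_model("top");p,d=ctrl.camera("top");X=cloud(m,d);k=.64
for n,(u,v) in dict(jar=(393,348),bottle=(436,346),flask=(349,347)).items(): print(n,np.round(X[int(v*k),int(u*k)],3))
cv2.imwrite("pics/top3.png",cv2.resize(p[130:330,80:400,::-1],(800,500),interpolation=2))
E
```

```text
time_s: 57.7
position: [0.5655, -0.0638, 0.0766]
orientation: [-2.248, -2.193, 0.0]
ft_force: [-2.4, -0.3, 4.9]
opening: 0.518
grip_force: 25.0
time_s: 58.95
position: [0.5663, -0.064, 0.2084]
orientation: [2.248, 2.192, 0.003]
ft_force: [0.2, -0.1, 0.2]
opening: 1.001
grip_force: 0.0
time_s: 60.08
position: [0.4628, -0.3706, 0.2046]
orientation: [-2.247, -2.191, -0.0]
ft_force: [0.6, 1.1, 0.2]
opening: 0.998
grip_force: 0.0
jar [0.566 0.    0.1  ]
bottle [ 0.565 -0.063  0.114]
flask [0.566 0.063 0.108]
```

View pics/top3.png

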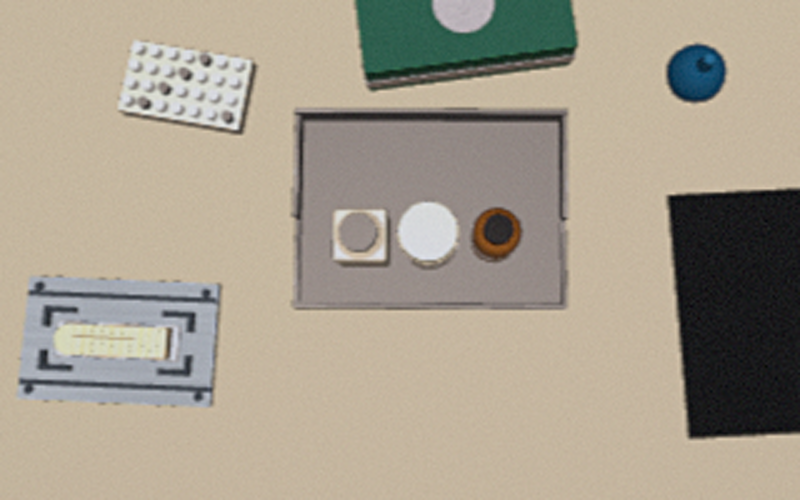

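The flask (358,235), jar (428,233) and bottle (497,231) stand where they were at the start. The slab (120,340) lies between the locators, and the mat is clear.

```bash
python3 -c "
from bench import ctrl
print(ctrl.job_done())"
```

```text
the job is handed in; nothing more can be done
None
```

The job is handed in at about 60 s: the coral slab lies flat, cut face up, between the carrier's locators, and the flask, jar and bottle stand upright in the bin within about 1 mm of where they started.

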